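Brace the fixings jar and unscrew its lid

TASK

Lift the closed square amber glass jar of screws into the square pocket of the plywood holder, right down on its floor with the lid still tight, so that the jar cannot turn. Then unscrew the black lid anticlockwise until its thread comes free, lift it straight off, and finish still holding the lid level just above the open jar, a centimetre or two clear of the mouth and centred over it. Leave the jar seated in the holder, and do not knock the amber lamp glass, the white lamp tube or the carton.

Things in the scene. Friction and masses are not known exactly. Their poses are not given: they have to be found in the camera images.
- jar: square amber glass jar of screws, loose, 0.3 to 0.5 kg. Origin: centre of its underside, z up, x and y along its sides. Body 60 x 60 mm, 62 mm tall, flat shoulder, then a round neck 46 mm across over the thread; mouth 92 mm above the underside. Starts upright on the bench with its lid screwed tight; unbraced, it turns along with the lid. It can be carried by the lid.
- jar_center (a point): centre of the jar's square body, 31 mm above the jar's underside; same axes as the jar
- lid: the jar's lid: black, ribbed, round, 57 mm diameter, 30 mm tall, about 0.08 kg, white stripe across its top along its x axis. Origin: centre of its lower edge, z up. Closed, its lower edge is 70 mm and its top 100 mm above the jar's underside (8 mm free above the shoulder), its x axis along the jar's x. Sprung seal: about 0.5 N m to turn.
- lid_center (a point): centre of the lid, half-way up (15 mm above its lower edge). Thread: turned anticlockwise (from above) against the jar it rises 2 mm and is free after 60 degrees; lift it straight off with the turn between 65 and 95 degrees (stop at about 104); turned less, the jar lifts along. The jar itself has about 5 degrees of play in the pocket. Its edge clears the mouth 22 mm above its closed place.
- holder: plywood jar holder fixed to the bench, base 150 x 110 mm. Origin: centre of its underside, on the bench. Square pocket 66 x 66 mm centred on the origin, sides along its x and y; pocket floor 10 mm above the bench, walls 14 mm thick up to 40 mm, flared steel lips up to 53 mm above the bench. The jar fits any of the four ways round.
- shade_center (a point): bystander: amber lamp glass, open bowl 140 mm diameter, 105 mm tall; point at its centre, 52 mm up
- tube_center (a point): bystander: white lamp tube, 110 mm tall, foot 72 mm diameter; point at its centre, 55 mm up
- carton_center (a point): bystander: small closed carton 110 x 150 x 80 mm; point at its centre, 40 mm up
Things that resemble listed ones, but are neither listed nor needed, are in the scene too. There is more than one size of the lid; the job needs the middle-sized.

How it is judged:
On the way, in this order (a step that is already met when the one before it is completed fails the run):
1. the jar stands in the holder's pocket with its lid still screwed on (horizontal distance between jar and holder below 0.008 m and z of jar in the frame of holder below 0.015 m and angle between jar's own z axis and vertical below 0.1 rad and angle between the x axis of lid and the x axis of jar, either way round below 0.35 rad and z of lid in the frame of jar below 0.075 m), for 0.2 s.
2. with the jar held by the pocket, the lid is turned until its thread is free (horizontal distance between jar and holder below 0.01 m and z of jar in the frame of holder below 0.02 m and angle between the x axis of lid and the x axis of jar, either way round above 0.85 rad), for 0.1 s.
At the end, for the whole second after the job is handed in: The robot still grips the lid, at rest, level within 0.2 rad, touching neither jar nor holder, its lower edge 0 to 45 mm above the jar's mouth and centred over it within 20 mm; the jar stands at rest in the pocket, on its floor within 5 mm, within 8 mm of its centre and upright within 0.1 rad (horizontal distance between jar and holder below 0.008 m and z of jar in the frame of holder below 0.015 m and angle between jar's own z axis and vertical below 0.1 rad and z of lid in the frame of jar between 0.092 and 0.137 m and horizontal distance between lid_center and jar_center below 0.02 m and angle between lid's own z axis and vertical below 0.2 rad and contact force between the fingers and lid above 1 N and contact force between lid and jar below 0.1 N and contact force between lid and holder below 0.1 N and linear speed of each of lid, jar below 0.03 m/s); the arm keeps its last pose, push and grip.
It fails at once if the amber lamp glass is knocked (moved over 30 mm or tipped) (distance of shade_center from where it was at the start of the episode above 0.03 m or angle between shade_center's own z axis and vertical above 0.3 rad).
It fails at once if the white lamp tube is knocked (moved over 30 mm or tipped) (distance of tube_center from where it was at the start of the episode above 0.03 m or angle between tube_center's own z axis and vertical above 0.3 rad).
It fails at once if the carton is knocked (moved over 30 mm or tipped) (distance of carton_center from where it was at the start of the episode above 0.03 m or angle between carton_center's own z axis and vertical above 0.3 rad).
It also fails if it takes over 40 s, if anything falls off the work surface, if the arm or the gripper's body presses on something with over 40 N, if the wrist force passes 120 N, or if a joint passes its speed limit or range.

ROBOT

A 6-joint arm with a two-finger parallel gripper is mounted at the origin on the work surface. World frame = base frame: x ahead of the robot, y to its left, z up, the work surface at z = 0. Lengths are in m, angles in rad, forces in N, time in s.
With the tool pointing down it reaches from about 0.4 to 0.825 m from the base axis. Payload 7 kg.
Tool frame: the origin (TCP) lies on the centre line of the jaws, within the pads' length; the fingertips stand arm.tip_reach ahead of it and the grasp point (between the pads) lies 5 mm behind it (arm.tip_reach is the distance from the TCP to the fingertips, in m); z points along the fingers, y is the line along which they close (so a half turn about z gives the same grasp; the last joint's range is limited). The gripper opens to 88 mm and grips with 3 to 60 N. Pads are 19 mm wide; open, the fingers measure 130 mm over their backs; the gripper's body (78 mm by 193 mm) begins 47 mm behind the grasp point.
Start: joints at [-0.926, 0.359, 0.012, 0, -1.224, -0.288], TCP at [0.236, -0.632, 0.241] pointing down, gripper open.
Joint ranges: [-3.07, 3.07], [-1.43, 2.12], [-1.02, 1.25], [-3.03, 1.67], [-3.05, -0], [-3.03, 3.03]. Speed limits (rad/s): [2.39, 2.39, 3.01, 3.14, 3.14, 3.14].

INTERFACE

Orientations are given as [roll, pitch, yaw] about the fixed x, y, z axes, in that order (R = Rz(yaw) Ry(pitch) Rx(roll)).
In Python, from station import status, optics, order, arm gives the robot as it stands. The module is installed in compiled form; this text tells all that it offers.
- The arm moves only by the shell command python3 -m jog 'ROWS' [FORCE]. ROWS is JSON, a list of rows, each a list of 3 entries, a list of its own where there are three numbers: the gripper command: -1 is shut, 1 is fully open, values between are in proportion, then the shift along the tool's x, y, z in mm, then the turn about the tool's z in rad. A call has 1 to 20 rows; each row is the pose to reach, as a shift and turn from the pose commanded when the call began, along the tool's axes at that moment; what a row does not reach only later rows make up. A row lasts 1/8 s, in which the tool goes at most 62.5 mm and 10.7 degrees, less where a joint would pass 70% of its speed; a pose out of reach is approached as far as the arm can. A call with a gripper value outside its range is refused whole. The fingers move at their own pace and stop on an object; FORCE is the grip in N (left out, the last holds). Time passes only in rows, so rows that repeat a pose let the fingers close. It gives the time, the measured TCP pose, the force, the opening and the grip force at its end, in the units of the state.
- status.get_state(): the state, without advancing time (a new reading comes with each control period).
- optics.grab_frame(name): name is "scene" or "side" or "wrist"; returns a dict with "color" (384x512x3 uint8, red, green, blue), "mtx" (3x3 intrinsics, pixels), "cam_to_world" (4x4, takes a point from camera to world coordinates). Camera axes: x right, y down, z forward; pixel columns grow to the right and rows downward; lengths in m; the calibration is good to about 2 mm. A picture is of the moment at which its call begins. There is no depth.
- order.job_done(): hands the job in; it is judged then, once.
The state is a dict: "t": time; "q": joint angles; "qd": joint speeds; "joint_efforts": joint torques, N m; "eef_pos": TCP position; "ee_rot": TCP orientation; "force": force on the tool from outside, world axes, zero at the start; "moment": the same for the moment, N m; "width": finger opening in m; "gripper_force": force on a finger pad.
Only numpy, scipy, OpenCV 4.12 (cv2) and the standard library are available. Lean on these libraries where they do the work, as an engineer would, in place of code of your own. Each camera call takes 0.05 s, during which the arm holds its last target. There are 200 camera calls.

## Working session

There is one attempt and no reset: what is moved stays moved. The work goes in short steps, Python scripts to look and compute and a shell command to move; the robot and the scene stay as the last step left them, time stands still between calls to the robot, and variables do not carry over. Pictures are saved under pics/ and viewed, at most 10 in all, crops included, and the job is handed in when it is done.

```bash
mkdir -p pics; cat > h.py <<'E'
import numpy as np, cv2
from station import status, optics, order, arm
def grab(n, save=None):
    f=optics.grab_frame(n)
    if save: cv2.imwrite('pics/'+save, cv2.cvtColor(f['color'],cv2.COLOR_RGB2BGR))
    return f
def ray(f,u,v):
    d=np.linalg.inv(f['mtx'])@[u,v,1.]; T=f['cam_to_world']; return T[:3,3],T[:3,:3]@d
def plane(f,u,v,z):
    o,d=ray(f,u,v); return o+d*(z-o[2])/d[2]
def proj(f,p):
    T=np.linalg.inv(f['cam_to_world']); q=f['mtx']@(T[:3,:3]@np.array(p)+T[:3,3]); return q[:2]/q[2]
E
python3 - <<'E'
from h import *
a=grab('scene'); b=grab('side'); 
im=np.vstack([a['color'],b['color']])
cv2.imwrite('pics/a.png',cv2.cvtColor(a['color'],cv2.COLOR_RGB2BGR));cv2.imwrite('pics/b.png',cv2.cvtColor(b['color'],cv2.COLOR_RGB2BGR))
np.savez('pics/f.npz',**{k+n:v for n,f in(('a',a),('b',b)) for k,v in f.items()})
print(status.get_state(), arm.tip_reach)
for f in(a,b):print(f['cam_to_world'].round(3))
E
```

```text
{'t': 0.1, 'q': array([-9.25919163e-01,  3.59309248e-01,  1.11884854e-02, -3.39595188e-04,
       -1.22407204e+00, -2.88085010e-01]), 'qd': array([ 1.15453086e-03, -2.12653229e-03,  3.10430240e-03,  1.80191462e-03,
       -7.48866978e-05, -7.86123198e-04]), 'joint_efforts': array([-2.53629754e-03, -5.84164274e+01,  2.93748200e+01,  7.01565519e+00,
        1.00851417e-02, -4.03062415e-05]), 'eef_pos': array([ 0.23560296, -0.63212645,  0.23973118]), 'ee_rot': array([ 3.14016301e+00, -9.06986033e-05, -2.78491606e+00]), 'force': array([-0.74935828,  0.74751231, -0.97349051]), 'moment': array([-0.00032425,  0.02271363,  0.01021882]), 'gripper_force': 0.0, 'width': 0.08812127582628436} 0.014
[[-0.862  0.393 -0.32   0.983]
 [ 0.507  0.675 -0.536  0.584]
 [ 0.006 -0.625 -0.781  0.968]
 [ 0.     0.     0.     1.   ]]
[[-0.85  -0.287  0.442  0.08 ]
 [-0.527  0.476 -0.704  0.898]
 [-0.008 -0.831 -0.556  0.806]
 [ 0.     0.     0.     1.   ]]
```

View pics/a.png

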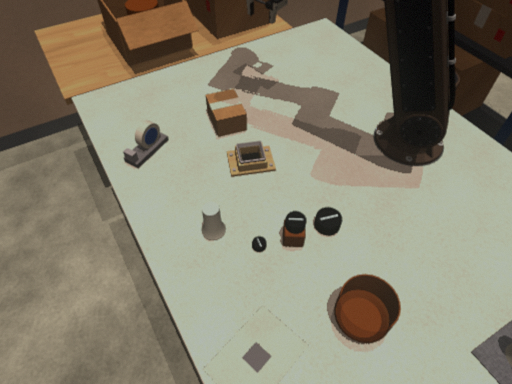

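View pics/b.png

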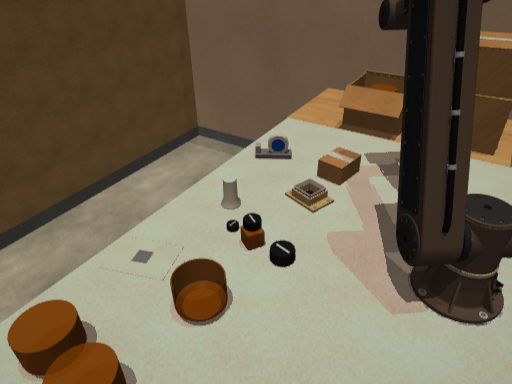

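The scene view has three black lids. One is on the amber jar (295,218), a large loose one is at (328,220), and a small loose one is at (259,243). The target is the lid on the jar, with the jar body at (294,235). The holder is at (251,158), the tube at (213,222), the bowl at (366,310) and the carton at (227,112). In the side view the jar lid is at (252,221) and the holder at (310,193).

```bash
python3 - <<'E'
from h import *
z=np.load('pics/f.npz'); F={n:{k:z[k+n] for k in('color','mtx','cam_to_world')} for n in 'ab'}
boxes={'a':(283,208,308,231),'b':(241,211,264,230)}
P={}
for n,(x0,y0,x1,y1) in boxes.items():
    c=F[n]['color'][y0:y1,x0:x1].astype(int)
    # stripe: bright pixels enclosed by dark lid
    dark=(c.max(2)<60).astype(np.uint8)
    k=max(cv2.findContours(dark,cv2.RETR_EXTERNAL,cv2.CHAIN_APPROX_NONE)[0],key=cv2.contourArea)
    m=np.zeros_like(dark);cv2.drawContours(m,[cv2.convexHull(k)],-1,1,-1);m=cv2.erode(m,np.ones((3,3)))
    v,u=np.nonzero((c.min(2)>110)&(m>0)); pts=np.c_[u+x0,v+y0]
    W=np.array([plane(F[n],*p,.1) for p in pts]); 
    ctr=W.mean(0); d=np.linalg.svd(W-ctr)[2][0]
    hb=cv2.boundingRect(k)
    print(n,len(pts),'px',pts.mean(0),'world',ctr.round(4),'len',np.ptp((W-ctr)@d).round(3),'yaw',np.degrees(np.arctan2(d[1],d[0])).round(1),'lid box',hb)
    P[n]=pts.mean(0)
(o1,d1),(o2,d2)=[ray(F[n],*P[n]) for n in 'ab']
s=np.linalg.lstsq(np.c_[d1,-d2],o2-o1,rcond=None)[0]; print('tri',o1+d1*s[0],o2+d2*s[1])
for n,px in(('a',dict(tube=(213,206),shade=(366,318),carton=(227,100),hold=(251,151),holdbase=(251,160))),):
    for k,p in px.items(): print(k,plane(F[n],*p,{'tube':.11,'shade':.0,'carton':.08,'hold':.053,'holdbase':.01}[k]).round(3))
print('hold b',plane(F['b'],310,188,.053).round(3))
A=cv2.resize(F['a']['color'][135:255,205:345],None,fx=5,fy=5,interpolation=cv2.INTER_CUBIC)
cv2.imwrite('pics/c.png',A[:,:,::-1])
E
```

```text
a 27 px [295.25925926 218.51851852] world [0.5829 0.1281 0.1   ] len 0.035 yaw 149.3 lid box (1, 4, 22, 19)
b 12 px [251.66666667 217.83333333] world [0.5841 0.1295 0.1   ] len 0.034 yaw 147.4 lid box (2, 3, 18, 16)
tri [0.58341509 0.12868117 0.10101017] [0.58392047 0.12973576 0.10022328]
tube [ 0.759 -0.015  0.11 ]
shade [0.553 0.419 0.   ]
carton [ 0.496 -0.434  0.08 ]
hold [ 0.536 -0.192  0.053]
holdbase [ 0.536 -0.192  0.01 ]
hold b [ 0.531 -0.183  0.053]
```

View pics/c.png

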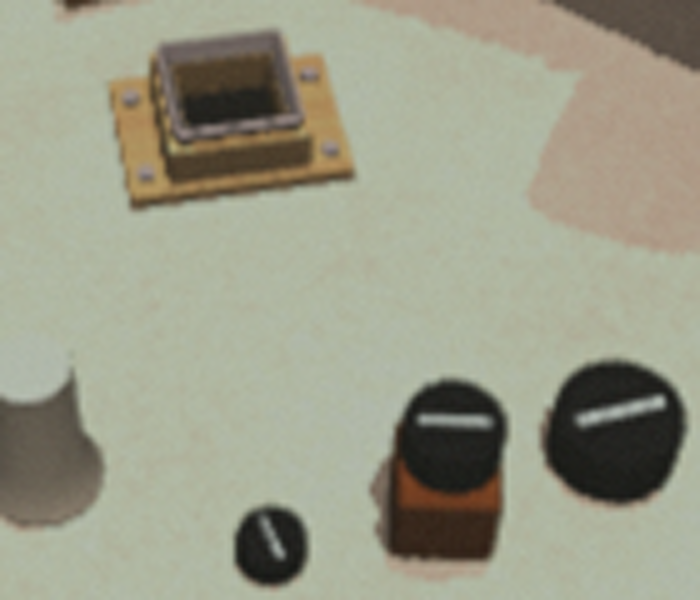

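Choice: the lid on the square amber jar. The crop confirms it, at about (455,420) on the square body, with the larger loose lid at (615,430) and the smaller at (270,545). Next I measure the holder corners and work out the hover moves.

```bash
cat >> h.py <<'E'
from scipy.spatial.transform import Rotation as Rn
def go(target, yaw=None):   # shift (tool axes, mm) and turn about tool z
    s=status.get_state(); R=Rn.from_euler('xyz',s['ee_rot']).as_matrix()
    d=R.T@(np.array(target)-s['eef_pos'])*1000
    t=None if yaw is None else -((np.radians(yaw)-s['ee_rot'][2]+np.pi)%(2*np.pi)-np.pi)
    print('go',target,'shift',d.round(1),'turn',t,'rows',np.linalg.norm(d)/62.5, 'yaw now',np.degrees(s['ee_rot'][2]))
E
python3 - <<'E'
from h import *
z=np.load('pics/f.npz'); a={k:z[k+'a'] for k in('color','mtx','cam_to_world')}
def quad(c,zz):
    W=np.array([plane(a,205+u/5,135+v/5,zz) for u,v in c])
    e=np.roll(W,-1,0)-W
    print('ctr',W.mean(0).round(4),'sides',np.linalg.norm(e,axis=1).round(3),'yaw',np.degrees(np.arctan2(e[:,1],e[:,0])).round(1))
quad([(152,50),(280,30),(303,125),(178,140)],.053)
quad([(108,82),(322,55),(355,180),(132,205)],.01)
go([.536,-.19,.26]); go([.583,.129,.22],-121.5)
E
```

```text
ctr [ 0.5396 -0.1886  0.053 ] sides [0.088 0.088 0.081 0.083] yaw [ 162.4   68.7  -20.9 -107.1]
ctr [ 0.5384 -0.1893  0.01  ] sides [0.15  0.117 0.148 0.113] yaw [ 159.9   68.9  -21.7 -109.9]
go [0.536, -0.19, 0.26] shift [-435.9  309.4  -19.9] turn None rows 8.558504666759754 yaw now -159.563936487816
go [0.583, 0.129, 0.22] shift [-591.3  591.9   20.5] turn -0.6643410179823954 rows 13.39026513324131 yaw now -159.563936487816
```

```bash
python3 -m jog '[[1,[-50,36,-20],0],[1,[-100,71,-25],0],[1,[-150,106,-30],0],[1,[-200,142,-30],0],[1,[-250,177,-40],0],[1,[-300,213,-40],0],[1,[-350,248,-40],0],[1,[-400,284,-40],0],[1,[-436,309,-40],0],[1,[-436,309,-40],0],[1,[-436,309,-40],0]]'
python3 - <<'E'
from h import *
f=grab('wrist','w1.png'); np.savez('pics/w1.npz',**f)
s=status.get_state(); print(s['q'].round(3),s['eef_pos'],f['cam_to_world'].round(3))
print(proj(f,[.538,-.189,.053]))
E
```

```text
t: 1.48
eef_pos: [0.5361, -0.1905, 0.2802]
ee_rot: [3.141, -0.001, -2.784]
force: [0.2, 0.2, 0.1]
width: 0.0878
gripper_force: 0.0
[ 1.000e-03  1.610e-01 -1.640e-01 -0.000e+00 -1.246e+00 -1.216e+00] [ 0.53585249 -0.19103077  0.28031723] [[-0.351  0.903  0.25   0.468]
 [ 0.936  0.338  0.094 -0.215]
 [ 0.     0.267 -0.964  0.427]
 [ 0.     0.     0.     1.   ]]
[251.63669071 176.73461537]
```

View pics/w1.png

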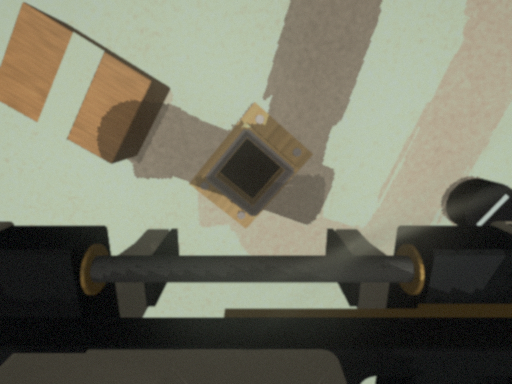

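The wrist view shows the holder at (251,167), tilted about 45° in the image, with the fingers at (150,265) and (350,265), the carton at (85,85) and the large lid at (485,205). I'll crop the holder for its corners.

```bash
python3 - <<'E'
from h import *
c=np.load('pics/w1.npz')['color'][95:235,180:325]
cv2.imwrite('pics/w1c.png',cv2.resize(c,None,fx=4,fy=4,interpolation=cv2.INTER_CUBIC)[:,:,::-1])
E
```

```text
(no output)
```

View pics/w1c.png

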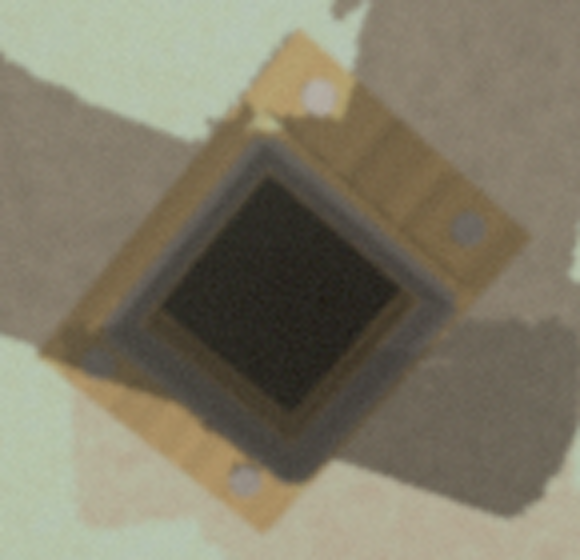

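The crop shows the lip's outer corners at (265,138), (455,298), (295,482) and (105,325). The dark pocket floor and the base corners are also clear.

```bash
python3 - <<'E'
from h import *
a=dict(np.load('pics/w1.npz'))
def quad(n,c,zz):
    W=np.array([plane(a,179.6+u/4,94.6+v/4,zz) for u,v in c])
    e=np.roll(W,-1,0)-W
    print(n,'ctr',W.mean(0).round(4),'sides',np.linalg.norm(e,axis=1).round(3),'yaw',np.degrees(np.arctan2(e[:,1],e[:,0])).round(1))
quad('lip',[(265,138),(455,298),(295,482),(105,325)],.053)
quad('floor',[(268,178),(402,293),(288,410),(162,308)],.01)
quad('base',[(298,30),(530,236),(263,532),(40,350)],.01)
go([.54,.09,.26],-121.5)
E
```

```text
lip ctr [ 0.5345 -0.1932  0.053 ] sides [0.08  0.082 0.083 0.08 ] yaw [  71.1  -18.9 -110.5  159. ]
floor ctr [ 0.5367 -0.1927  0.01  ] sides [0.064 0.061 0.06  0.061] yaw [  70.3  -22.7 -109.5  160.7]
base ctr [ 0.5352 -0.193   0.01  ] sides [0.109 0.149 0.109 0.147] yaw [  70.4  -19.8 -110.7  160.3]
go [0.54, 0.09, 0.26] shift [-102.   261.9   20.3] turn -0.664484605387202 rows 4.508716043760211 yaw now -159.57216344010263
```

```bash
python3 -m jog '[[1,[-27,50,0],-0.12],[1,[-54,99,0],-0.25],[1,[-81,148,0],-0.38],[1,[-108,197,0],-0.5],[1,[-135,246,0],-0.6],[1,[-156,283,0],-0.664],[1,[-156,283,0],-0.664],[1,[-156,283,0],-0.664]]'
python3 - <<'E'
from h import *
f=grab('wrist','w2.png'); np.savez('pics/w2.npz',**f)
s=status.get_state(); print(s['q'].round(3),s['eef_pos'],s['ee_rot'],f['cam_to_world'].round(3))
p=proj(f,[.5836,.129,.1]);print(p)
c=f['color'].astype(int); x0,y0=(p-55).astype(int);y0=max(y0,0);c=c[y0:y0+110,x0:x0+110]
dark=(c.max(2)<60).astype(np.uint8)
n,l,st,ce=cv2.connectedComponentsWithStats(dark);print(st,ce)
v,u=np.nonzero(c.min(2)>110)
cv2.imwrite('pics/w2c.png',cv2.resize(c.astype(np.uint8),None,fx=5,fy=5,interpolation=cv2.INTER_CUBIC)[:,:,::-1]);print(x0,y0)
E
```

```text
t: 2.52
eef_pos: [0.5835, 0.1279, 0.2805]
ee_rot: [3.141, -0.0, -2.122]
force: [0.0, -0.9, 0.7]
width: 0.0876
gripper_force: 0.0
[ 0.542  0.209 -0.104  0.    -1.258 -1.094] [0.58354854 0.12765705 0.28063826] [ 3.14155593e+00 -1.39108316e-04 -2.12256737e+00] [[-0.852  0.504  0.139  0.545]
 [ 0.523  0.821  0.228  0.067]
 [ 0.     0.267 -0.964  0.427]
 [ 0.     0.     0.     1.   ]]
[251.44425416 182.8367167 ]
[[    0     0   110   110 11170]
 [  104     0     6    25   109]
 [   39    31    42    32   660]
 [   37    50     1     1     1]
 [   39    51     2     1     2]
 [   47    51     5     3     7]
 [    0    53     3     4     5]
 [   36    53     1     1     1]
 [   42    52     1     1     1]
 [   44    52     1     1     1]
 [   38    54     1     1     1]
 [   37    56     1     1     1]
 [    2    58     1     1     1]
 [   37    59     1     1     1]
 [    4    60     1     1     1]
 [    3    63     1     1     1]
 [   38    62     1     1     1]
 [   40    62     5     4     6]
 [   47    62     1     3     3]
 [   48    62     7     6    12]
 [   55    63    12     9    
[... 1720 characters left out ...]
9.          64.        ]
 [ 41.          65.        ]
 [ 45.          66.25      ]
 [ 75.          65.        ]
 [ 39.          66.        ]
 [ 52.66666667  68.        ]
 [ 74.33333333  68.        ]
 [ 77.33333333  66.33333333]
 [ 45.5         69.5       ]
 [ 47.71428571  73.28571429]
 [ 50.          70.        ]
 [ 56.          71.        ]
 [ 58.375       73.5       ]
 [ 65.66666667  71.66666667]
 [ 69.          70.        ]
 [ 74.          71.        ]
 [ 44.5         73.        ]
 [ 52.          72.        ]
 [ 63.          73.        ]
 [ 51.          74.        ]
 [ 61.          75.        ]
 [ 64.33333333  75.        ]
 [ 50.          76.        ]
 [ 59.          77.        ]]
196 127
```

View pics/w2c.png

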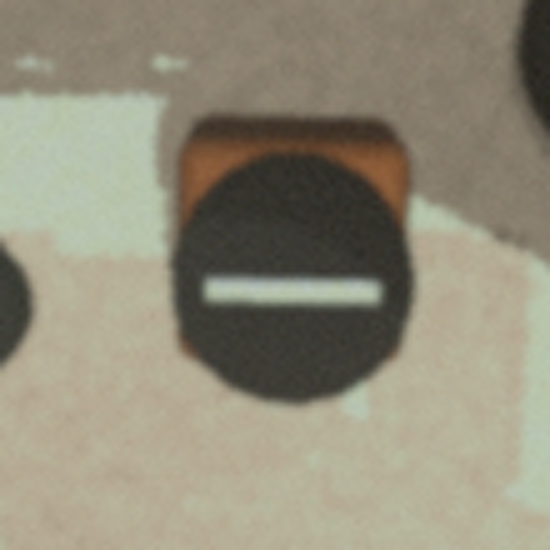

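The crop shows the lid's stripe centred at (293,290), almost parallel to the image rows, so the jar yaw is about 148°. It is the medium lid on the amber body. Next I descend and grip.

```bash
python3 -m jog '[[1,[-2,2,50],0],[1,[-2,2,100],0],[1,[-2,2,150],0],[1,[-2,2,180],0],[1,[-2,2,197],0],[1,[-2,2,197],0],[-1,[-2,2,197],0],[-1,[-2,2,197],0],[-1,[-2,2,197],0],[-1,[-2,2,197],0],[-1,[-2,2,197],0],[-1,[-2,2,197],0]]' 55
python3 - <<'E'
from h import *
s=status.get_state();print(s)
E
```

```text
t: 4.08
eef_pos: [0.5832, 0.132, 0.0839]
ee_rot: [-3.141, 0.0, -2.121]
force: [-1.4, 0.9, 4.4]
width: 0.0551
gripper_force: 55.0
{'t': 4.075, 'q': array([ 5.49162321e-01,  3.77141227e-01, -3.55720579e-01, -8.12322855e-06,
       -8.37399669e-01, -1.09891582e+00]), 'qd': array([-1.98795534e-04,  2.60548386e-03, -2.03591992e-03, -9.43380447e-04,
        6.85703185e-04,  9.58156616e-05]), 'joint_efforts': array([-9.65761207e-01, -5.10913861e+01,  2.22441030e+01,  5.55182397e+00,
        2.87203509e-01,  3.77599247e-05]), 'eef_pos': array([0.58316106, 0.13200642, 0.08393003]), 'ee_rot': array([-3.14135491e+00,  4.79144489e-04, -2.12055520e+00]), 'force': array([-1.35744057,  0.8763639 ,  4.44919802]), 'moment': array([ 0.47102561,  0.72813166, -0.02779148]), 'gripper_force': 55.00115549060865, 'width': 0.055113284836203424}
```

```bash
python3 -m jog '[[-1,[0,0,-10],0],[-1,[0,0,-40],0],[-1,[0,0,-80],0],[-1,[0,0,-100],0],[-1,[0,0,-100],0],[-1,[0,0,-100],0]]'
python3 - <<'E'
from h import *
f=grab('side'); s=status.get_state();print(s['eef_pos'],s['ee_rot'],s['moment'],s['width'])
g=grab('scene')
np.savez('pics/l.npz',**{k+n:v for n,f in(('a',g),('b',f)) for k,v in f.items()})
im=[]
for q in(f,g):
    p=proj(q,[.583,.131,.16]).astype(int);c=q['color'][p[1]-40:p[1]+40,p[0]-40:p[0]+40]; print(p)
    im.append(cv2.resize(c,None,fx=5,fy=5,interpolation=cv2.INTER_CUBIC))
cv2.imwrite('pics/l.png',np.hstack(im)[:,:,::-1])
go([.536,-.192,.19],-109.3)
E
```

```text
t: 4.82
eef_pos: [0.582, 0.1314, 0.1821]
ee_rot: [3.14, -0.002, -2.121]
force: [-0.1, 0.4, -5.1]
width: 0.0557
gripper_force: 55.0
[0.58200918 0.1313274  0.18190326] [ 3.13983416e+00 -2.26774521e-03 -2.12116797e+00] [-0.01000228  0.05655766  0.02267685] 0.0552437956235824
[251 202]
[297 206]
go [0.536, -0.192, 0.19] shift [ 299.8 -129.7   -7.6] turn -0.2134194576465882 rows 5.227961726546058 yaw now -121.52803418912052
```

View pics/l.png

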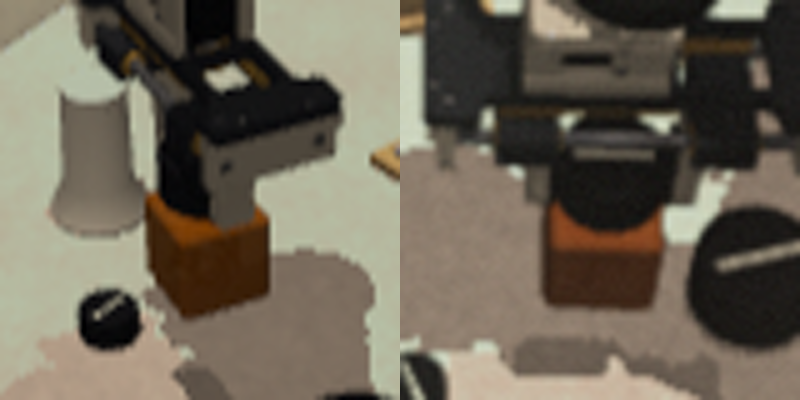

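The jar hangs level from the lid and is clear of the bench (about 5 N). In both views the body is upright under the fingers. Next I carry it over the holder.

```bash
python3 -m jog '[[-1,[20,-9,0],0],[-1,[60,-26,0],-0.04],[-1,[105,-45,0],-0.08],[-1,[150,-65,0],-0.12],[-1,[195,-84,0],-0.16],[-1,[240,-104,0],-0.19],[-1,[275,-119,0],-0.213],[-1,[298,-129,0],-0.213],[-1,[298,-129,0],-0.213],[-1,[298,-129,0],-0.213],[-1,[298,-129,0],-0.213]]'
python3 - <<'E'
from h import *
g=grab('scene');f=grab('side'); s=status.get_state();print(s['eef_pos'],s['ee_rot'],s['moment'],s['width'])
np.savez('pics/m.npz',**{k+n:v for n,f in(('a',g),('b',f)) for k,v in f.items()})
im=[]
for q in(f,g):
    p=proj(q,[.536,-.19,.09]).astype(int);c=q['color'][p[1]-40:p[1]+40,p[0]-40:p[0]+40]; print(p)
    im.append(cv2.resize(c,None,fx=5,fy=5,interpolation=cv2.INTER_CUBIC))
cv2.imwrite('pics/m.png',np.hstack(im)[:,:,::-1])
go([.5365,-.190,.1],-109.3)
E
```

```text
t: 6.3
eef_pos: [0.5372, -0.1892, 0.1834]
ee_rot: [3.141, -0.0, -1.907]
force: [-0.4, -0.6, -4.1]
width: 0.0552
gripper_force: 55.0
[ 0.537365   -0.18906884  0.18351845] [ 3.14154597e+00  5.38425687e-05 -1.90678679e+00] [0.04769801 0.09335961 0.01567937] 0.05518403084995736
[310 178]
[251 143]
go [0.5365, -0.19, 0.1] shift [ 1.2  0.5 83.5] turn 0.0008580801831916673 rows 1.3364499113144264 yaw now -109.2508356270193
```

View pics/m.png

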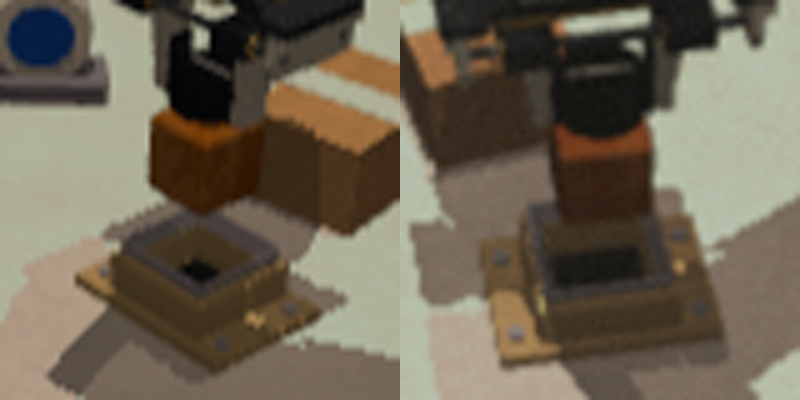

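Both views show the jar level, about 45 mm above the lip and roughly centred. The jar's bottom corners are at side (152,180), (203,212), (262,175) and scene (558,215), (650,217). I'll compare jar and holder within each view.

```bash
python3 - <<'E'
from h import *
z=np.load('pics/m.npz'); F={n:{k:z[k+n] for k in('color','mtx','cam_to_world')} for n in 'ab'}
off={'b':(270,138),'a':(211,103)}
W=lambda n,u,v,zz: plane(F[n],off[n][0]+(u+.5)/5-.5,off[n][1]+(v+.5)/5-.5,zz)
ny=np.radians(160.3); ex=np.array([np.cos(ny),np.sin(ny),0]); ey=np.array([-ex[1],ex[0],0])
zj=.0996
p=W('a',158,215,zj);q=W('a',250,217,zj); d=(q-p)/np.linalg.norm(q-p); n=np.array([-d[1],d[0],0]); 
m=(p+q)/2; n*=-np.sign(n@[1,0.5,0]) ; print('jar a edge',np.linalg.norm(q-p).round(3),np.degrees(np.arctan2(d[1],d[0])).round(1),'ctr+-',(m+.03*n).round(4),(m-.03*n).round(4))
p=W('a',145,300,.053);q=W('a',275,283,.053); d=(q-p)/np.linalg.norm(q-p); n=np.array([-d[1],d[0],0]); n*=-np.sign(n@[1,0.5,0]); m=(p+q)/2
print('lip a',np.linalg.norm(q-p).round(3),np.degrees(np.arctan2(d[1],d[0])).round(1),(m+.0407*n).round(4),(m-.0407*n).round(4))
l,f,r=[W('b',*c,zj) for c in((152,180),(203,212),(262,175))]
print('jar b ctr',((l+r)/2).round(4),np.linalg.norm(l-f).round(3),np.linalg.norm(r-f).round(3))
c=[W('b',*c,.053) for c in((125,250),(205,298),(287,265),(190,212))]
print('lip b',np.mean(c,0).round(4),[np.linalg.norm(c[i]-c[i-1]).round(3) for i in range(4)])
for n in 'ab':
  print(n,[((proj(F[n],np.array([.5372,-.19,zj])+ .03*(i*ex+j*ey))-off[n]+.5)*5-.5).round() for i,j in((1,1),(1,-1),(-1,-1),(-1,1))])
E
```

```text
jar a edge 0.058 148.1 ctr+- [ 0.5306 -0.1973  0.0996] [ 0.5623 -0.1463  0.0996]
lip a 0.085 160.0 [ 0.5398 -0.1895  0.053 ] [ 0.5677 -0.113   0.053 ]
jar b ctr [ 0.5425 -0.2095  0.0996] 0.055 0.071
lip b [ 0.5292 -0.179   0.053 ] [np.float64(0.075), np.float64(0.081), np.float64(0.077), np.float64(0.096)]
a [array([239., 155.]), array([258., 220.]), array([164., 233.]), array([148., 167.])]
b [array([262., 194.]), array([202., 222.]), array([143., 188.]), array([202., 162.])]
```

```bash
python3 - <<'E'
from h import *
z=np.load('pics/m.npz'); F={n:{k:z[k+n] for k in('color','mtx','cam_to_world')} for n in 'ab'}
off={'b':(270,138),'a':(211,103)}
for n in 'ab':
    x0,y0=off[n]; c=F[n]['color'][y0:y0+80,x0:x0+80]
    C=c.astype(int); m=((C[:,:,0]-C[:,:,2]>22)&(C[:,:,0]*1.0>1.55*C[:,:,1])).astype(np.uint8)
    nn,l,st,ce=cv2.connectedComponentsWithStats(m); i=1+np.argmax(st[1:,4]); print(n,st[i])
    cols=range(st[i][0],st[i][0]+st[i][2]); print([(u+x0,int(np.nonzero(l[:,u]==i)[0].max())+y0, C[np.nonzero(l[:,u]==i)[0].max()+2,u].tolist()) for u in cols])
    for yaw in(148,160.3):
        a=np.radians(yaw); ex=np.array([np.cos(a),np.sin(a),0]); ey=np.array([-ex[1],ex[0],0])
        print(yaw,[proj(F[n],np.array([.5372,-.19,.0996])+ .03*(i*ex+j*ey)).round(1) for i,j in((1,1),(1,-1),(-1,-1),(-1,1))])
E
```

```text
a [ 30  24  20  20 224]
[(241, 129, [49, 32, 23]), (242, 134, [41, 29, 18]), (243, 143, [47, 32, 24]), (244, 146, [61, 47, 34]), (245, 144, [51, 33, 21]), (246, 143, [51, 33, 20]), (247, 146, [59, 47, 33]), (248, 146, [58, 47, 33]), (249, 146, [58, 46, 32]), (250, 146, [62, 50, 32]), (251, 145, [60, 47, 34]), (252, 145, [55, 42, 27]), (253, 145, [60, 47, 33]), (254, 145, [57, 45, 30]), (255, 145, [57, 45, 32]), (256, 143, [53, 36, 24]), (257, 142, [50, 33, 19]), (258, 145, [63, 52, 38]), (259, 144, [58, 46, 39]), (260, 141, [51, 35, 22])]
148 [array([260.6, 135. ]), array([260.3, 148.2]), array([241.2, 147.8]), array([242.1, 134.5])]
160.3 [array([258.5, 133.7]), array([262.1, 146.6]), array([243.3, 149.1]), array([240.2, 136. ])]
b [ 30  21  23  22 362]
[(300, 174, [158, 159, 137]), (301, 174, [136, 134, 112]), (302, 175, [143, 143, 121]), (303, 176, [117, 102, 89]), (304, 177, [118, 103, 89]), (305, 177, [107, 92, 79]), (306, 178, [86, 77, 72]), (307, 178, [68, 59, 56]), (308, 179, [72, 64, 63]), (309, 180, [69, 60, 54]), (310, 180, [75, 65, 58]), (311, 180, [70, 63, 62]), (312, 179, [70, 63, 60]), (313, 178, [73, 62, 54]), (314, 178, [94, 82, 72]), (315, 177, [102, 87, 73]), (316, 177, [101, 86, 73]), (317, 177, [119, 104, 91]), (318, 176, [97, 83, 70]), (319, 176, [105, 92, 80]), (320, 176, [82, 71, 60]), (321, 176, [77, 65, 53]), (322, 170, [54, 36, 19])]
148 [array([321.7, 177.8]), array([307.5, 181.8]), array([298.6, 174. ]), array([312.5, 170.2])]
160.3 [array([321.9, 176.5]), array([310.1, 182.1]), array([298.3, 175.3]), array([310., 170.])]
```

```bash
python3 -m jog '[[-1,[1,0,20],0],[-1,[1,0,38],0],[-1,[1,0,48],0],[-1,[1,0,54],0],[-1,[1,0,60],0],[-1,[1,0,66],0],[-1,[1,0,66],0]]'
```

```text
t: 7.28
eef_pos: [0.5366, -0.1907, 0.1172]
ee_rot: [3.141, -0.0, -1.908]
force: [-0.4, -0.1, -3.7]
width: 0.0555
gripper_force: 55.0
```

```bash
python3 -m jog '[[-1,[0,0,6],0],[-1,[0,0,12],0],[-1,[0,0,17],0],[-1,[0,0,21],0],[-1,[0,0,24],0],[-1,[0,0,24],0]]'
```

```text
t: 8.02
eef_pos: [0.5368, -0.1909, 0.0941]
ee_rot: [-3.142, -0.0, -1.908]
force: [-2.7, 0.2, 1.0]
width: 0.0556
gripper_force: 55.0
```

```bash
python3 -m jog '[[-1,[0,0,0],0],[-1,[0,0,0],0],[-1,[0,0,0],0],[-1,[0,0,0],-0.1],[-1,[0,0,0],-0.2],[-1,[0,0,-0.5],-0.3],[-1,[0,0,-0.5],-0.4],[-1,[0,0,-0.5],-0.4]]' 60
python3 - <<'E'
from h import *
s=status.get_state();print(s['q'].round(3),s['moment'],s['ee_rot'])
E
```

```text
t: 9.02
eef_pos: [0.5379, -0.1905, 0.0945]
ee_rot: [-3.14, -0.0, -1.508]
force: [0.0, 0.9, 3.1]
width: 0.0551
gripper_force: 60.0
[ 0.002  0.325 -0.408  0.    -0.835  0.06 ] [0.1886332  0.26162742 0.04500993] [-3.13959685e+00 -2.16501563e-04 -1.50801061e+00]
```

```bash
python3 -m jog '[[-1,[0,0,-0.5],-0.12],[-1,[0,0,-0.5],-0.24],[-1,[0,0,-1],-0.36],[-1,[0,0,-1],-0.48],[-1,[0,0,-1.5],-0.6],[-1,[0,0,-1.5],-0.72],[-1,[0,0,-2],-0.84],[-1,[0,0,-2],-0.96],[-1,[0,0,-2],-1.04],[-1,[0,0,-2],-1.04]]'
python3 - <<'E'
from h import *
s=status.get_state();print(s['q'].round(3),s['moment'],s['ee_rot'])
f=grab('wrist');im=[]
for n in('side','scene'):
    q=grab(n)
    p=proj(q,[.536,-.19,.09]).astype(int);c=q['color'][p[1]-40:p[1]+40,p[0]-40:p[0]+40]; print(p)
    im.append(cv2.resize(c,(300,300),interpolation=cv2.INTER_CUBIC))
im=np.hstack(im); w=f['color'][:,56:456]; 
cv2.imwrite('pics/t.png',np.vstack([im,cv2.resize(w[100:300],(600,300))])[:,:,::-1])
E
```

```text
t: 10.28
eef_pos: [0.5373, -0.1908, 0.0961]
ee_rot: [-3.141, -0.001, -0.47]
force: [-1.3, -1.1, 1.9]
width: 0.0554
gripper_force: 60.0
[ 0.002  0.323 -0.407  0.    -0.84   1.098] [-0.57145228  0.39319089  0.04956362] [-3.14146574e+00 -7.52302469e-04 -4.70207331e-01]
[310 178]
[251 143]
```

View pics/t.png

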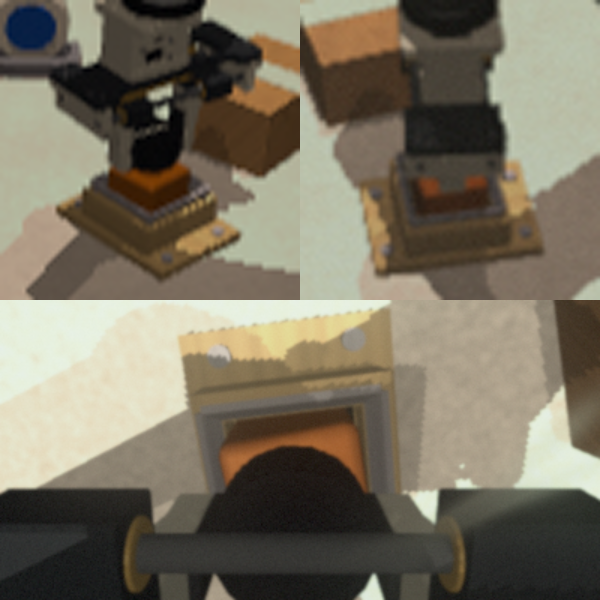

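The jar is seated in the pocket in all three views. The wrist part shows it turned a few degrees anticlockwise by the play. The stripe is still hidden under the bar at (300,553), parallel to the jaws, so the lid has turned with the gripper: about 82° less 5° of play, or 77°. Next I lift straight up.

```bash
python3 -m jog '[[-1,[0,0,-1],0],[-1,[0,0,-3],0],[-1,[0,0,-6],0],[-1,[0,0,-10],0],[-1,[0,0,-15],0],[-1,[0,0,-20],0],[-1,[0,0,-25],0],[-1,[0,0,-30],0],[-1,[0,0,-35],0],[-1,[0,0,-35],0],[-1,[0,0,-35],0],[-1,[0,0,-35],0]]'
python3 - <<'E'
from h import *
s=status.get_state();print(s['force'],s['moment'],s['ee_rot'])
f=grab('wrist');im=[]
for n in('side','scene'):
    q=grab(n)
    p=proj(q,[.536,-.19,.09]).astype(int);c=q['color'][p[1]-40:p[1]+40,p[0]-40:p[0]+40]
    im.append(cv2.resize(c,(300,300),interpolation=cv2.INTER_CUBIC))
im=np.hstack(im); w=f['color'][:,56:456]; 
cv2.imwrite('pics/u.png',np.vstack([im,cv2.resize(w[100:300],(600,300))])[:,:,::-1])
E
```

```text
t: 11.92
eef_pos: [0.5367, -0.1906, 0.1308]
ee_rot: [3.141, 0.0, -0.468]
force: [-0.6, -0.7, -0.7]
width: 0.0555
gripper_force: 60.0
[-0.59307717 -0.65058576 -0.72839444] [-0.04024642  0.15156122  0.02724488] [ 3.14143516e+00  4.46214007e-04 -4.67848138e-01]
```

View pics/u.png

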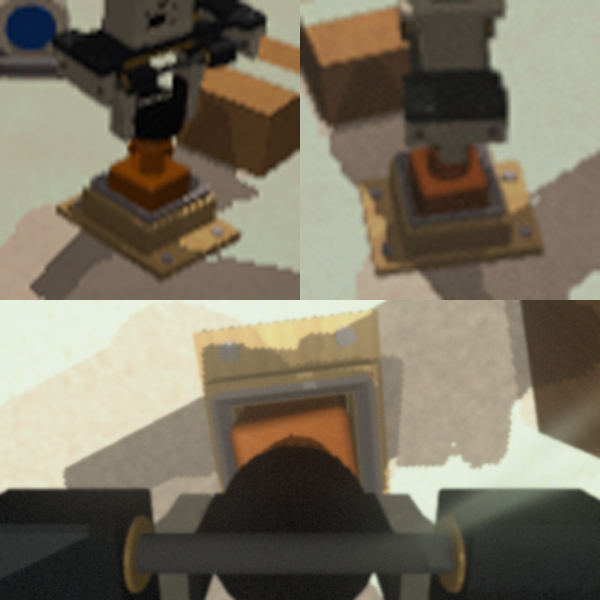

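The lid is off and level. The jar is still seated with its neck showing (side view 152,150), and the load is only about 0.7 N, which is the lid alone.

```bash
python3 -c "
from station import order; print(order.job_done())"
```

```text
the job is handed in; nothing more can be done
None
```

The job is handed in at about 12 s on the robot's clock: the jar is seated in the holder's pocket, the lid was unscrewed about 77° and lifted off, and the gripper holds it level about 15 mm above the mouth and roughly centred; no verdict came back.

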